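# Slide the catch tray home under the chopping board

### The job

Slide the catch tray, with the lime in it, back under the chopping board, nose first: lift it over the sill at the mouth, feel your way in between the guides, push it against the sprung buffer until its middle foot has passed the sill, and let it down so that it sits level behind the sill. Keep the tray level throughout, ease it in gently without forcing it, and leave the food on the board and the things around as they are.

Things in the scene. Friction and masses are not known exactly. Their poses are not given: they have to be found in the camera images.
- station: Fixed chopping station: pale wooden board 230 x 214 mm, top 97 and underside 73 mm above the worktop, on side cheeks, open in front. Origin on the worktop under the board's middle; x points inwards (mouth to back), y left looking in, z up. A steel runner channel hangs below on slotted screws: parallel to x, but up to 15 mm to either side of y = 0 and up to 5 mm deeper or less deep than nominal.
- station_mouth (a point): Middle of the mouth: station x = -115 mm (board's front edge), y = 0, 10 mm above the worktop, which is the height of the channel's cross sill. The sill is 8 mm thick, nominally at x = -113 to -105 mm; behind it the channel's floor is 5 mm lower (5 mm above the worktop). Axes as the station's.
- guides (a point): Where the channel's two upright guides begin nominally: station x = -105 mm, y = 0. They are 122.8 mm apart, have round ends of 2.5 mm radius and stand 5 to 47 mm above the worktop. The channel really lies up to 15 mm to either side and up to 5 mm nearer or farther; this point does not show it: feel for it (or look). Axes as the station's.
- buffer_face (a point): Free face of the channel's rear rubber buffer, nominally station x = 31 mm (real: up to 5 mm nearer or farther; the point does not show it or move). The tray's nose pushes it in: 3 N at first touch, 5 N at 4 mm, 6.8 N at 7.5 mm, then rigid. The middle foot drops in behind the sill only with the buffer pushed in 4 to 7.5 mm; the buffer then holds it against the sill.
- tray: Loose steel tray, 0.35 to 0.6 kg. Origin: its middle, level with the undersides of its feet; x to the nose (goes in first), z up. Steel body x = -105 to 105 mm, 120 mm wide, 3 mm walls, nose corners 3 mm radius, bottom 6.5 and rim 56.5 mm above the feet. Cross feet 6.5 mm high at x = 86 to 94 and (middle foot) -35 to -27 mm. Home: origin at station x = -75 to -61 mm, z = 5 mm.
- tray_grip (a point): Grip point on the tray's wooden front panel (10 mm thick, x = -115 to -105 mm of the tray, 122 mm wide, top 68 mm above the feet): middle of its thickness and width, 53 mm above the feet. Pinch it along the tray's x, one finger inside the tray, one outside. Home, the panel stands about 60 mm outside the board's edge. Axes as the tray's.
- tray_nose (a point): Middle of the tray's nose face (x = 105 mm of the tray) at the level of the undersides of the feet. Axes as the tray's.
- lime: Green lime, 52 x 46 x 46 mm, loose in the nose half of the tray; origin at its underside as it lay at first (it turns with the lime).
- lemon: Yellow lemon, 71 x 53 x 54 mm, loose on top of the board; origin at its underside. To be left alone.
- garlic: Garlic bulb, 56 mm, loose on top of the board; origin at its underside. To be left alone.
- pepper_mill: Brown wooden pepper mill, 58 x 58 x 170 mm, upright on the worktop beyond the tray; origin at its underside. To be left alone.
- spice_jar: Glass spice jar with an ochre cap, 44 x 44 x 104 mm, upright on the worktop beyond the tray; origin at its underside. To be left alone.
Not all that is in view belongs to the job. Of the things shaped like the lime, the green one is meant.

How it is judged:
By the outcome, as a careful person would: the job done as asked, in the order asked, and still so for the second after the job is handed in, with the robot touching nothing.
It also fails if it takes over 72 s, if anything falls off the work surface, if the arm or the gripper's body presses on something with over 40 N, if the wrist force passes 120 N, or if a joint passes its speed limit or range.

### The arm

A 7-joint arm with a two-finger parallel gripper is mounted at the origin on a cart in front of the work surface, level with it; the furniture and walls round the work are solid. World frame = base frame: x ahead of the robot, y to its left, z up, the work surface at z = 0. Lengths are in m, angles in rad, forces in N, time in s.
With the tool pointing down it reaches from about 0.4 to 0.85 m from the base axis. Payload 4.5 kg.
Tool frame: the origin (TCP) lies on the centre line of the jaws, within the pads' length; the fingertips stand r.tcp_to_tips ahead of it and the grasp point (between the pads) lies 11 mm behind it (r.tcp_to_tips is the distance from the TCP to the fingertips, in m); y points along the fingers, x is the direction in which the jaws open and shut, and the axes are right-handed (so a half turn about y gives the same grasp; the last joint's range is limited). The gripper opens to 88 mm and grips with 3 to 60 N. Pads are 18 mm wide; open, the fingers measure 123 mm over their backs; the gripper's body (75 mm by 187 mm) begins 45 mm behind the grasp point.
Start: joints at [-1.077, 0.689, -0.195, 1.565, 0.157, 0.902, -0.215], TCP at [0.277, 0.56, 0.221] pointing down, gripper open.
Joint ranges: [-3.01, 3.01], [-0.46, 2.08], [-1.47, 1.51], [0.13, 2.56], [-1, 4.14], [0.04, 2.09], [-2.66, 2.66]. Speed limits (rad/s): [2.57, 2.57, 3.14, 3.14, 3.14, 3.14, 3.14].

### API

Orientations are given as a unit quaternion [x, y, z, w].
In Python, from plant import r gives the robot as it stands. The module is installed in compiled form; this text tells all that it offers.
- The arm moves only by the shell command python3 -m inch 'ROWS' [OPENING] [FORCE]. ROWS is text: rows parted by semicolons, each of 4 numbers parted by spaces: the shift along the tool's x, y, z in mm, then the turn about the tool's y in degrees. In form: x y z spin; .... A call has 1 to 10 rows; each row is the pose to reach, as a shift and turn from the pose commanded when the call began, along the tool's axes at that moment; what a row does not reach only later rows make up. A row lasts 1/10 s, in which the tool goes at most 50 mm and 8.59 degrees, less where a joint would pass 70% of its speed; a pose out of reach is approached as far as the arm can. A call with a gripper value outside its range is refused whole. OPENING is the gripper command: -1 is shut, 1 is fully open, values between are in proportion, set as the call begins (- or left out, the last holds). The fingers move at their own pace and stop on an object; FORCE is the grip in N (left out, the last holds). Time passes only in rows, so rows that repeat a pose let the fingers close. It gives the time, the measured TCP pose, the force and the opening at its end, in the units of the state.
- r.get_state(): the state, without advancing time (a new reading comes with each control period).
- r.snapshot(name): name is "side" or "top"; returns a dict with "frame" (420x560x3 uint8, red, green, blue), "intrinsics" (3x3 intrinsics, pixels), "R" (3x3) and "t" (3): a world point X has camera coordinates R X + t. Camera axes: x right, y down, z forward; pixel columns grow to the right and rows downward; lengths in m; the calibration is good to about 2 mm. A picture is of the moment at which its call begins. There is no depth.
- r.finish_job(): hands the job in, once; it reports no verdict.
Trained networks look in the newest picture that a camera, given by its name, has taken for a name from the list of things; names that differ only in an ending like _2 or _b are one class to them, and where a whole thing is asked for, a point or a joint stands for the part that bears it (a point fixed in the world has none). Each returns a list of dicts, best first, with "p" (0 to 1); they miss things now and then, are a little off and sometimes report something else, mostly with a low value. They report only what shows in the picture. A call takes as long as a camera call. They do not tell look-alikes from the thing itself.
- r.trace(camera, name): "region" (420x560 bool, what is visible of it) and "centre" ([row, column] in pixels, amid what is visible of it).
- r.tip_of(camera, name): "centre" ([row, column] in pixels: a listed point, or the origin of a listed thing).
The state is a dict: "clock": time; "q": joint angles; "qd": joint speeds; "joint_torque": joint torques, N m; "tool_pos": TCP position; "eef_rot": TCP orientation; "contact_force": force on the tool from outside, world axes, zero at the start; "moment": the same for the moment, N m; "opening": opening from 0.0 (shut) to 1.0 (fully open).
Only numpy, scipy, OpenCV 4.12 (cv2) and the standard library are available. Lean on these libraries where they do the work, as an engineer would, in place of code of your own. Each camera call takes 0.05 s, during which the arm holds its last target.

## Working session

There is one attempt and no reset: what is moved stays moved. The work goes in short steps, Python scripts to look and compute and a shell command to move; the robot and the scene stay as the last step left them, time stands still between calls to the robot, and variables do not carry over. Pictures are saved under pics/ and viewed, and the job is handed in when it is done.

```bash
mkdir -p pics
cat > h.py <<'E'
import numpy as np, cv2
from plant import r
def snap(n,f):
    s=r.snapshot(n); cv2.imwrite('pics/'+f,s['frame'][:,:,::-1]); return s
def px(s,X):
    c=s['R']@np.array(X)+s['t']; p=s['intrinsics']@c; return p[:2]/p[2]  # col,row
def ray_z(s,rc,z):
    K=np.array(s['intrinsics']);R=np.array(s['R']);t=np.array(s['t'])
    d=R.T@np.linalg.inv(K)@np.array([rc[1],rc[0],1.0]); o=-R.T@t
    return o+d*(z-o[2])/d[2]
E
python3 - <<'E'
from h import *
s1=snap('side','s0.png'); s2=snap('top','t0.png')
for s in (s1,s2): print(np.round(-np.array(s['R']).T@s['t'],3), np.round(s['R'],2).tolist(), s['intrinsics'][0][0])
st=r.get_state(); print(st, r.tcp_to_tips)
for cam in('side','top'):
  for n in ['station','station_mouth','guides','buffer_face','tray','tray_grip','tray_nose','lime','pepper_mill','spice_jar']:
    print(cam,n,[(np.round(d['centre'],1).tolist(),round(d['p'],2)) for d in r.tip_of(cam,n)[:3]])
E
```

```text
[ 0.275 -0.93   0.651] [[0.93, -0.37, 0.0], [-0.22, -0.55, -0.8], [0.3, 0.75, -0.59]] 381.5734313080703
[ 0.295 -0.208  1.491] [[0.02, -1.0, 0.01], [-0.98, -0.02, -0.2], [0.2, -0.01, -0.98]] 514.4037139871582
{'clock': 0.1, 'q': array([-1.07723181,  0.68995301, -0.19452669,  1.56620771,  0.15730098,
        0.90253108, -0.21508746]), 'qd': array([ 0.00125862, -0.00169681, -0.00200808, -0.00309218, -0.00208387,
        0.00223188, -0.00014704]), 'joint_torque': array([-2.78853084e-03, -5.28498638e+01, -1.27124269e+00, -1.53839153e+01,
       -5.24722261e-02,  1.94676031e-03,  5.69247118e-05]), 'tool_pos': array([0.27710934, 0.55954276, 0.22036604]), 'eef_rot': array([ 0.60111422,  0.37245274, -0.37343176, -0.60040767]), 'contact_force': array([-0.33149212,  0.81677737, -0.19534198]), 'moment': array([ 0.02277485, -0.01515866,  0.02987269]), 'opening': 0.9992246580964358} 0.008
side station [([196.8, 233.2], 0.79)]
side station_mouth [([212.1, 240.1], 0.86)]
side guides [([208.9, 238.9], 0.63)]
side buffer_face [([183.3, 228.1], 0.67), ([197.1, 228.9], 0.26)]
side tray [([254.6, 263.0], 0.56)]
side tray_grip []
side tray_nose [([227.1, 261.0], 0.82)]
side lime [([345.4, 258.8], 0.72), ([239.4, 261.3], 0.54)]
side pepper_mill [([206.3, 319.9], 0.74)]
side spice_jar [([237.4, 343.2], 0.69)]
top station [([244.9, 203.0], 0.78), ([239.9, 261.2], 0.68)]
top station_mouth [([181.6, 303.3], 0.72), ([250.0, 241.1], 0.66)]
top guides [([248.9, 237.4], 0.64)]
top buffer_face []
top tray [([245.4, 299.3], 0.7), ([257.6, 185.3], 0.62)]
top tray_grip [([254.5, 336.0], 0.64)]
top tray_nose [([242.1, 261.3], 0.84)]
top lime [([222.9, 185.6], 0.68), ([285.8, 380.7], 0.54), ([246.5, 282.9], 0.48)]
top pepper_mill [([177.3, 257.2], 0.77), ([245.6, 202.8], 0.24)]
top spice_jar [([180.2, 305.5], 0.83)]
```

View pics/s0.png

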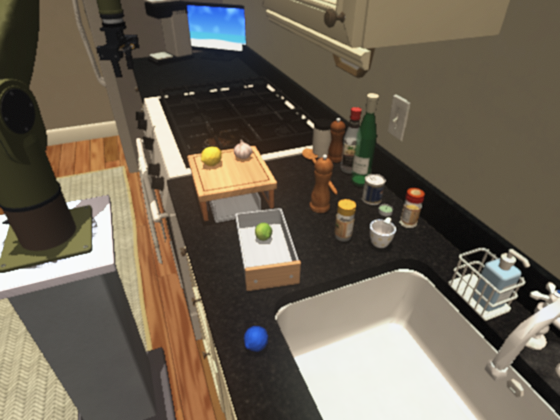

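View pics/t0.png

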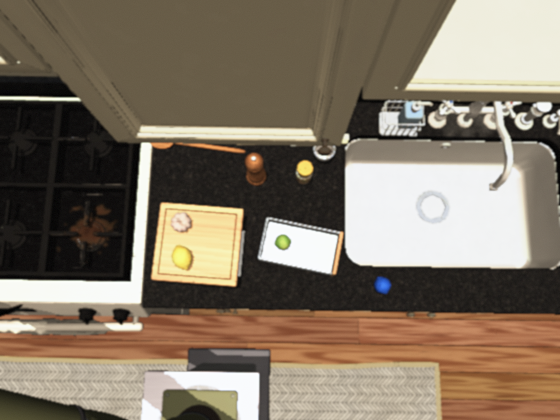

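Candidates for the lime are the green one in the tray at about (row 246, col 283) in top, and the blue ball at (286, 381). The green one fits, and it already lies in the tray. I'll enlarge the views to measure the tray, the board and the channel.

Run:
```python
from h import *
a=cv2.imread('pics/t0.png')[190:300,140:360]; cv2.imwrite('pics/t0c.png',cv2.resize(a,None,fx=3.6,fy=3.6,interpolation=cv2.INTER_CUBIC))
a=cv2.imread('pics/s0.png')[140:300,175:315]; cv2.imwrite('pics/s0c.png',cv2.resize(a,None,fx=3.7,fy=3.7,interpolation=cv2.INTER_CUBIC))
```

```text
(no output)
```

View pics/t0c.png

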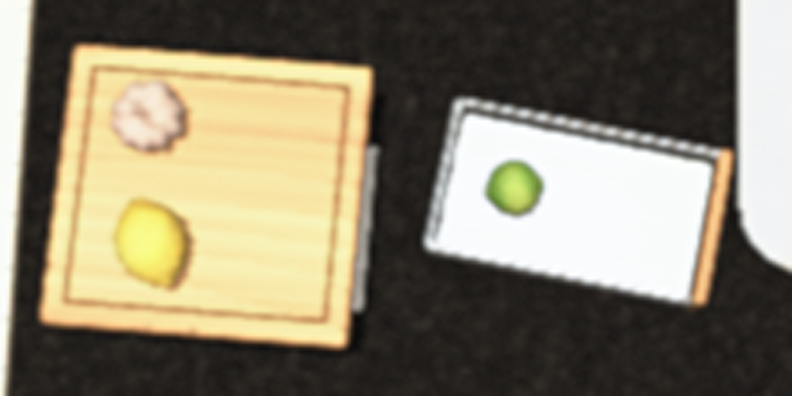

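View pics/s0c.png

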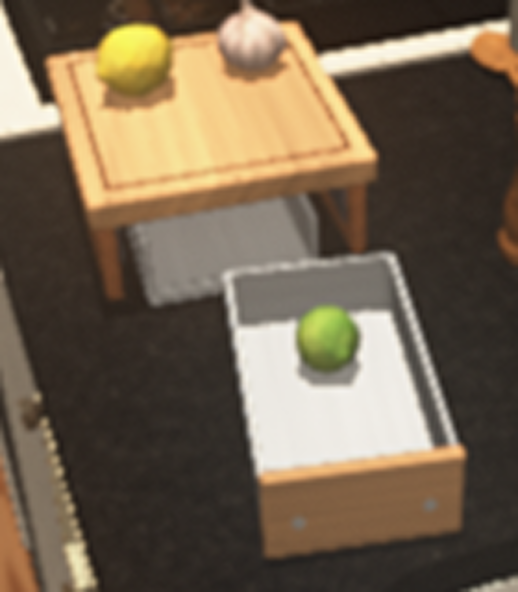

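Run:
```python
from h import *
s=r.snapshot('top'); s2=r.snapshot('side')
T=lambda x,y:((y+.5)/3.6-.5+190,(x+.5)/3.6-.5+140)
S=lambda x,y:((y+.5)/3.7-.5+140,(x+.5)/3.7-.5+175)
P={}
for n,x,y,z in [('bNL',41,322,.097),('bNR',348,348,.097),('bFL',73,45,.097),('bFR',373,67,.097),
 ('chF',378,146,.01),('chN',361,312,.01),
 ('tnF',457,98,.0565),('tnN',425,247,.0565),('tpF',733,150,.068),('tpN',706,305,.068)]:
  P[n]=ray_z(s,T(x,y),z); print('top',n,np.round(P[n]*1000,1))
for n,x,y,z in [('b bl',47,60,.097),('b fl',93,217,.097),('b fr',376,157,.097),('b br',298,22,.097),('ch f',155,304,.01),
 ('tn l',226,271,.0565),('tn r',393,256,.0565),('tp l',262,477,.068),('tp r',464,452,.068)]:
  print('side',n,np.round(ray_z(s2,S(x,y),z)*1000,1))
for a,b in [('bNR','bFR'),('bNL','bNR'),('bFL','bFR'),('bNL','bFL'),('chN','chF'),('tnN','tnF'),('tpN','tpF'),('tnN','tpN'),('tnF','tpF')]:
  d=P[b]-P[a]; print(a,b,np.round(np.hypot(*d[:2])*1000,1),np.round(np.degrees(np.arctan2(d[1],d[0])),2))
```

```text
top bNL [396.9 132.6  97. ]
top bNR [381.5 -97.4  97. ]
top bFL [609.6 122.   97. ]
top bFR [ 596.5 -109.5   97. ]
top chF [ 549.8 -109.4   10. ]
top chN [415.5 -99.9  10. ]
top tnF [ 581.4 -173.7   56.5]
top tnN [ 462.9 -151.4   56.5]
top tpF [ 541.6 -390.1   68. ]
top tpN [ 420.5 -368.5   68. ]
side b bl [396.8 124.6  97. ]
side b fl [ 383.4 -112.4   97. ]
side b fr [ 592.9 -112.2   97. ]
side b br [609.5 113.5  97. ]
side ch f [ 418.8 -111.7   10. ]
side tn l [ 463.8 -152.9   56.5]
side tn r [ 579.4 -179.5   56.5]
side tp l [ 423.1 -365.7   68. ]
side tp r [ 539.6 -389.9   68. ]
bNR bFR 215.4 -3.21
bNL bNR 230.5 -93.85
bFL bFR 231.8 -93.25
bNL bFL 212.9 -2.85
chN chF 134.7 -4.03
tnN tnF 120.6 -10.64
tpN tpF 122.9 -10.14
tnN tpN 221.2 -101.03
tnF tpF 220.1 -100.42
```

```bash
cat > fit.py <<'E'
from h import *
def frame(x,y,yaw,z=0):
    c,s=np.cos(np.radians(yaw)),np.sin(np.radians(yaw))
    M=np.eye(4); M[:3,:3]=[[c,-s,0],[s,c,0],[0,0,1]]; M[:3,3]=[x,y,z]; return M
def W(M,p): return (M[:3,:3]@np.array(p)+M[:3,3])
def draw(img,s,M,segs,col,sc,off):
    for a,b in segs:
        q=[(px(s,W(M,np.array(p)/1000))-off+.5)*sc for p in (a,b)]
        cv2.line(img,*[tuple(int(v) for v in np.round(k*16)) for k in q],col,1,cv2.LINE_AA,4)
def rect(x0,x1,y0,y1,z): 
    c=[(x0,y0,z),(x1,y0,z),(x1,y1,z),(x0,y1,z)]; return [(c[i],c[(i+1)%4]) for i in range(4)]
board=rect(-115,115,-107,107,97)+rect(-115,115,-107,107,73)
def chan(dx,dy): return rect(-113+dx,-105+dx,-66.4+dy,66.4+dy,10)
tray=rect(-105,105,-60,60,56.5)+rect(-115,-105,-61,61,68)+[((-115,-61,6.5),(-115,61,6.5))]
def overlay(tag,items,c=('top','side'),crop=None):
    for n in c:
        s=r.snapshot(n); x0,y0,w,h=(crop or {'top':(140,190,220,110),'side':(175,140,140,160)})[n]
        sc=min(800/w,600/h); im=cv2.resize(np.ascontiguousarray(s['frame'][y0:y0+h,x0:x0+w,::-1]),None,fx=sc,fy=sc,interpolation=cv2.INTER_CUBIC)
        for M,segs,col in items: draw(im,s,M,segs,col,sc,np.array([x0,y0]))
        cv2.imwrite(f'pics/{tag}_{n}.png',im)
E
python3 - <<'E'
from fit import *
from scipy.spatial.transform import Rotation as Ro
print(np.round(Ro.from_quat(r.get_state()['eef_rot']).as_matrix(),3))
St=frame(.496,.012,86.7); Tr=frame(.5025,-.266,79.5)
overlay('o1',[(St,board,(0,0,255)),(St,chan(-4,6.5),(255,0,0)),(Tr,tray,(255,0,255))])
E
```

```text
[[ 0.444  0.    -0.896]
 [ 0.896  0.     0.444]
 [ 0.    -1.    -0.   ]]
```

View pics/o1_top.png

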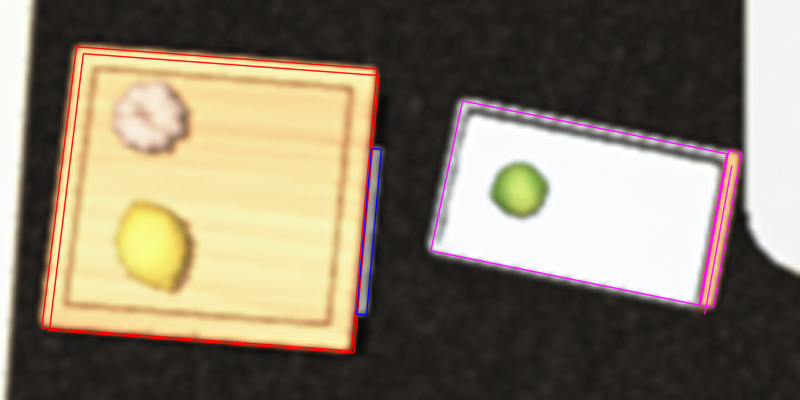

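View pics/o1_side.png

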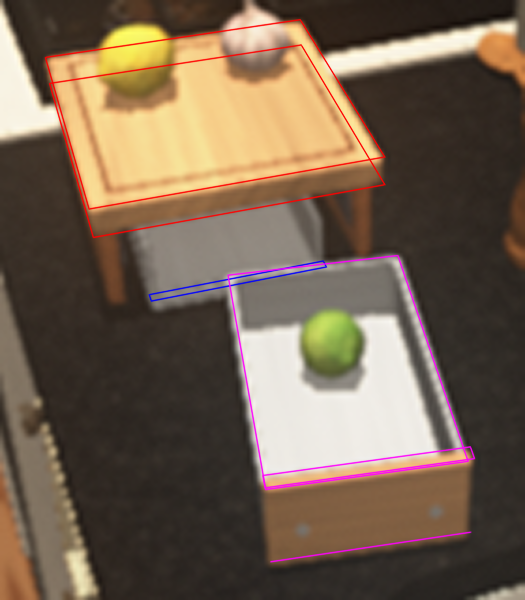

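Overlay: the red board and magenta tray outlines match within about 1 px. The sill (blue) sits about 6.5 mm towards the robot and about 4 mm nearer the mouth than nominal. Moving over via an outer arc.

```bash
python3 -m inch '-237 0 -333 -16; -237 0 -333 -16; -237 0 -333 -16; -237 0 -333 -16; -237 0 -333 -16; -237 0 -333 -16; -237 0 -333 -16; -237 0 -333 -16; -237 0 -333 -16; -237 0 -333 -16' 1
cat > go.py <<'E'
import sys
from h import *
from scipy.spatial.transform import Rotation as Ro
# target x y z yaw -> tool shift
st=r.get_state(); R=Ro.from_quat(st['eef_rot']).as_matrix()
t=[float(v) for v in sys.argv[1:]]
yaw=np.degrees(np.arctan2(R[1,0],R[0,0]))
print('clk',round(st['clock'],2),'pos',np.round(st['tool_pos']*1000,1),'yaw',round(yaw,2),'down',np.round(R[:,1],3),'F',np.round(st['contact_force'],1),'M',np.round(st['moment'],2),'op',round(st['opening'],3))
if t: print('shift',np.round(R.T@(np.array(t[:3])-st['tool_pos']*1000),1),'spin',round(-(t[3]-yaw),2))
E
python3 go.py 482.5 -374 200 79.5
```

```text
clock: 2.3
tool_pos: [0.4717, 0.1978, 0.2211]
eef_rot: [0.544, 0.451, -0.452, -0.544]
contact_force: [0.7, 0.9, -0.2]
opening: 0.998
clk 2.3 pos [471.7 197.8 221.1] yaw 79.37 down [ 0.    -0.001 -1.   ] F [ 0.7  0.9 -0.2] M [0.01 0.01 0.01] op 0.998
shift [-560.    21.4 -116.2] spin -0.13
```

```bash
python3 -m inch '-560 20 -116 0; -560 20 -116 0; -560 20 -116 0; -560 20 -116 0; -560 20 -116 0; -560 20 -116 0; -560 20 -116 0; -560 20 -116 0; -560 20 -116 0; -560 20 -116 0'
python3 go.py 482.5 -374 120 79.5
```

```text
clock: 3.3
tool_pos: [0.4841, -0.2988, 0.2039]
eef_rot: [-0.542, -0.455, 0.453, 0.542]
contact_force: [1.2, 0.3, 0.4]
opening: 1.003
clk 3.3 pos [ 484.1 -298.8  203.9] yaw 79.89 down [ 0.002  0.001 -1.   ] F [1.2 0.3 0.4] M [-0.   -0.06 -0.01] op 1.003
shift [-74.5  83.7 -11.5] spin 0.39
```

```bash
python3 -m inch '-45 44 -7 0.2; -74 84 -11 0.4; -74 84 -11 0.4; -74 84 -11 0.4'
python3 go.py 482.5 -374 43 79.5
python3 - <<'E'
from fit import *
Tr=frame(.5025,-.266,79.5)
overlay('o2',[(Tr,[((-110,-60,68),(-110,60,68))],(255,0,255))])
E
```

```text
clock: 3.7
tool_pos: [0.4801, -0.3726, 0.1181]
eef_rot: [-0.543, -0.451, 0.451, 0.546]
contact_force: [0.0, 1.4, 0.2]
opening: 1.001
clk 3.7 pos [ 480.1 -372.6  118.1] yaw 79.3 down [-0.002  0.003 -1.   ] F [0.  1.4 0.2] M [0.03 0.01 0.04] op 1.001
shift [-1.1 75.1 -2.8] spin -0.2
```

View pics/o2_side.png

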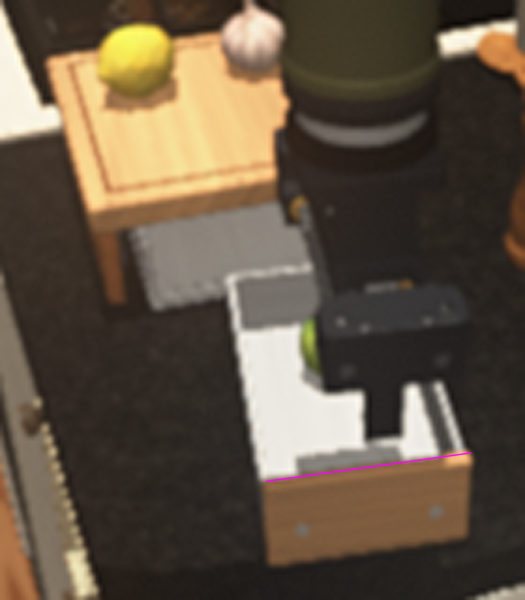

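The gripper stands over the panel with its fingers straddling it. Going down to grip.

```bash
python3 -m inch '-1 40 -3 0; -1 65 -3 0; -1 75 -3 0; -1 75 -3 0; -1 75 -3 0'
python3 go.py 482.5 -374 43 79.5
python3 -m inch '-1 75 -3 0' -  2>/dev/null | head -0; python3 go.py
```

```text
clock: 4.3
tool_pos: [0.4844, -0.3755, 0.0465]
eef_rot: [0.545, 0.452, -0.451, -0.543]
contact_force: [1.0, -0.1, -0.1]
opening: 1.002
clk 4.3 pos [ 484.4 -375.5   46.5] yaw 79.33 down [ 0.003 -0.001 -1.   ] F [ 1.  -0.1 -0.1] M [ 0.08  0.01 -0.03] op 1.002
shift [1.1 3.5 2.2] spin -0.17
clk 4.4 pos [ 491.  -380.4    1.5] yaw 79.23 down [ 0.014 -0.008 -1.   ] F [1.1 0.1 0.1] M [-0.08 -0.11 -0.04] op 1.003
```

That extra call was a slip of mine: it sent a relative move 50 mm further down. Raising straight back now.

```bash
python3 -m inch '0 -48 0 0; 0 -50 1 0; 0 -50 1 0'
python3 go.py 482.5 -374 43 79.5
python3 - <<'E'
from fit import *
Tr=frame(.5025,-.266,79.5)
overlay('o3',[(Tr,tray,(255,0,255))])
E
```

```text
clock: 4.7
tool_pos: [0.4855, -0.3775, 0.0469]
eef_rot: [0.546, 0.452, -0.45, -0.543]
contact_force: [0.3, 0.2, 0.9]
opening: 1.001
clk 4.7 pos [ 485.5 -377.5   46.9] yaw 79.25 down [ 0.004 -0.002 -1.   ] F [0.3 0.2 0.9] M [ 0.02 -0.07  0.02] op 1.001
shift [2.9 3.8 3.7] spin -0.25
```

View pics/o3_top.png

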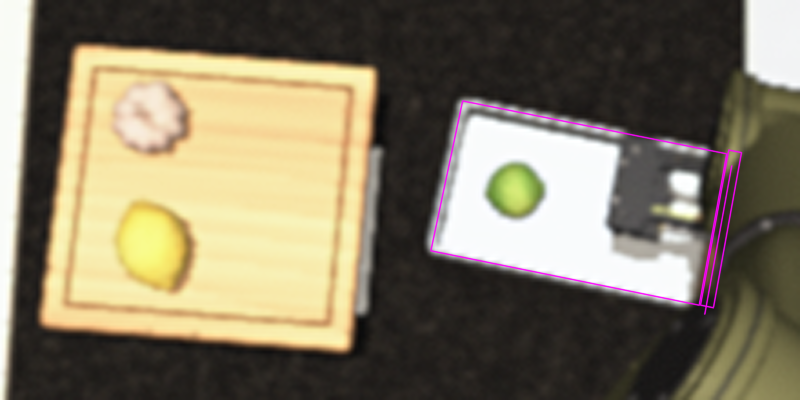

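View pics/o3_side.png

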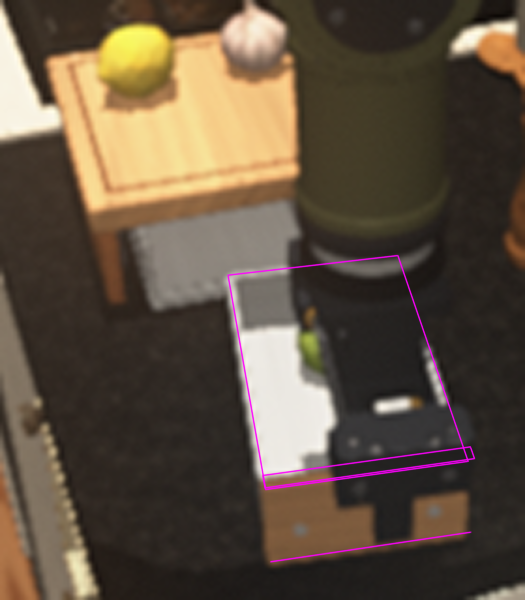

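Run:
```python
from fit import *
st=r.get_state(); 
from scipy.spatial.transform import Rotation as Ro
R=Ro.from_quat(st['eef_rot']).as_matrix()
s=r.snapshot('side'); t=r.snapshot('top')
for x in (-.049,0,.049):
  for y in (-.011,.008): 
    X=st['tool_pos']+R@np.array([x,y,0]); p=px(s,X); print(x,y,np.round((p-[175,140]+.5)*3.75,0), np.round((px(t,X)-[140,190]+.5)*3.636))
Tr=frame(.5025,-.266,79.5); p=W(Tr,[-.11,0,.053]); print(np.round((px(s,p)-[175,140]+.5)*3.75),p)
print(r.tip_of('top','tray_grip'),r.tip_of('side','tray_grip'))
```

```text
-0.049 -0.011 [391. 543.] [786. 239.]
-0.049 0.008 [391. 567.] [782. 242.]
0 -0.011 [375. 481.] [724. 226.]
0 0.008 [375. 504.] [721. 229.]
0.049 -0.011 [360. 424.] [661. 213.]
0.049 0.008 [361. 447.] [659. 217.]
[369. 485.] [ 0.48245409 -0.37415804  0.053     ]
[{'centre': [256.7, 336.6], 'p': 0.89}] [{'centre': [270.1, 273.7], 'p': 0.83}]
```

```bash
python3 -m inch '3 3 4 0; 3 3 4 0; 3 3 4 0'
python3 go.py 482.5 -374 43 79.5
```

```text
clock: 5.3
tool_pos: [0.4799, -0.3727, 0.0416]
eef_rot: [-0.544, -0.451, 0.451, 0.545]
contact_force: [0.8, -0.0, -0.5]
opening: 1.003
clk 5.3 pos [ 479.9 -372.7   41.6] yaw 79.27 down [-0.001  0.    -1.   ] F [ 0.8 -0.  -0.5] M [ 0.05 -0.04  0.03] op 1.003
shift [-0.8 -1.4 -2.8] spin -0.23
```

```bash
python3 -m inch '0 0 0 0; 0 0 0 0; 0 0 0 0; 0 0 0 0; 0 0 0 0; 0 0 0 0; 0 0 0 0; 0 0 0 0; 0 0 0 0; 0 0 0 0' -1 60; python3 go.py
```

```text
clock: 6.3
tool_pos: [0.4802, -0.373, 0.0416]
eef_rot: [-0.545, -0.451, 0.451, 0.545]
contact_force: [-0.4, 1.0, 0.6]
opening: 0.118
clk 6.3 pos [ 480.2 -373.    41.6] yaw 79.26 down [ 0.  0. -1.] F [-0.4  1.   0.6] M [-0.12  0.11 -0.04] op 0.118
```

```bash
python3 -m inch '0 0 0 0; 0 0 0 0; 0 0 0 0; 0 0 0 0'; for i in 1 ; do python3 go.py 480 -373 42 79.5; done
```

```text
clock: 6.7
tool_pos: [0.4802, -0.3731, 0.0416]
eef_rot: [-0.545, -0.451, 0.451, 0.545]
contact_force: [0.1, 0.4, 0.6]
opening: 0.104
clk 6.7 pos [ 480.2 -373.1   41.6] yaw 79.25 down [ 0.  0. -1.] F [0.1 0.4 0.6] M [-0.    0.03 -0.02] op 0.104
shift [ 0.  -0.4  0.3] spin -0.25
```

```bash
python3 -m inch '0 -3 0 0; 0 -6 0 0; 0 -9 0 0; 0 -12 0 0; 0 -13 0 0; 0 -13 0 0; 0 -13 0 0; 0 -13 0 0'; python3 go.py
python3 - <<'E'
from fit import *
Tr=frame(.5002,-.265,79.3,.013)
overlay('o4',[(Tr,tray,(255,0,255))])
E
```

```text
clock: 7.5
tool_pos: [0.48, -0.3731, 0.0545]
eef_rot: [-0.545, -0.451, 0.451, 0.545]
contact_force: [-0.5, 0.8, -6.4]
opening: 0.103
clk 7.5 pos [ 480.  -373.1   54.5] yaw 79.26 down [-0.  0. -1.] F [-0.5  0.8 -6.4] M [-0.48  0.07 -0.03] op 0.103
```

View pics/o4_top.png

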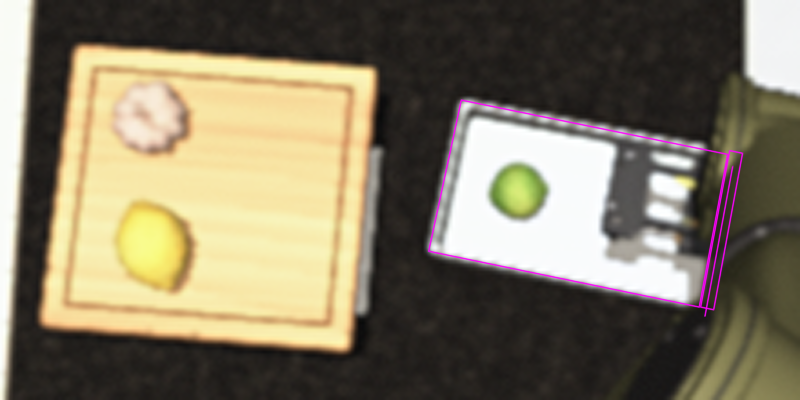

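View pics/o4_side.png

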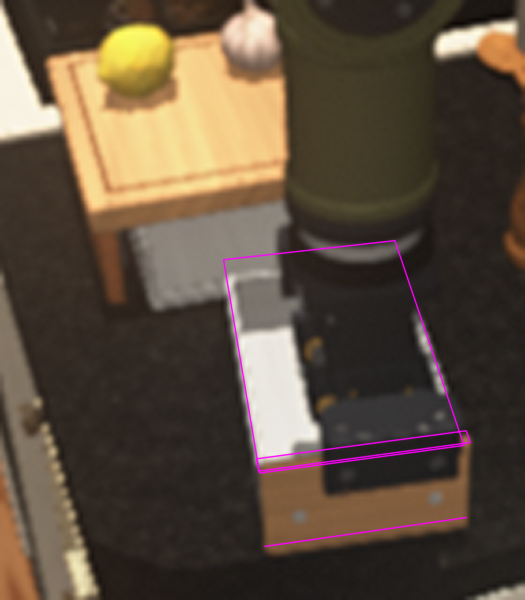

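```bash
python3 - <<'E'
from fit import *
from scipy.optimize import least_squares
def pit(p): 
    M=frame(.5002,-.265,79.3,.013); a=np.radians(p); # rotate about grip
    Ry=np.array([[np.cos(a),0,np.sin(a)],[0,1,0],[-np.sin(a),0,np.cos(a)]])
    g=np.array([-.11,0,.053]); N=np.eye(4); N[:3,:3]=Ry; N[:3,3]=g-Ry@g
    return M@N
overlay('o5',[(pit(0),tray,(255,0,255)),(pit(3.5),tray,(0,255,255))],crop={'top':(240,200,120,90),'side':(225,195,80,110)})
print(np.round(r.get_state()['moment'],2))
E
python3 go.py
```

```text
[-0.52  0.05  0.06]
clk 7.7 pos [ 480.2 -373.    54.6] yaw 79.26 down [-0.  0. -1.] F [-0.3  0.2 -6.3] M [-0.52  0.05  0.06] op 0.105
```

View pics/o5_side.png

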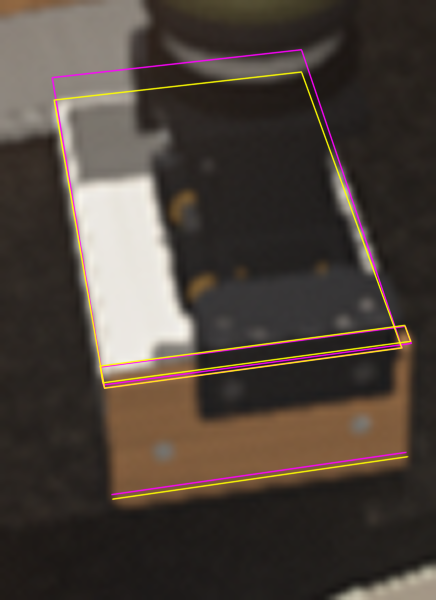

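View pics/o5_top.png

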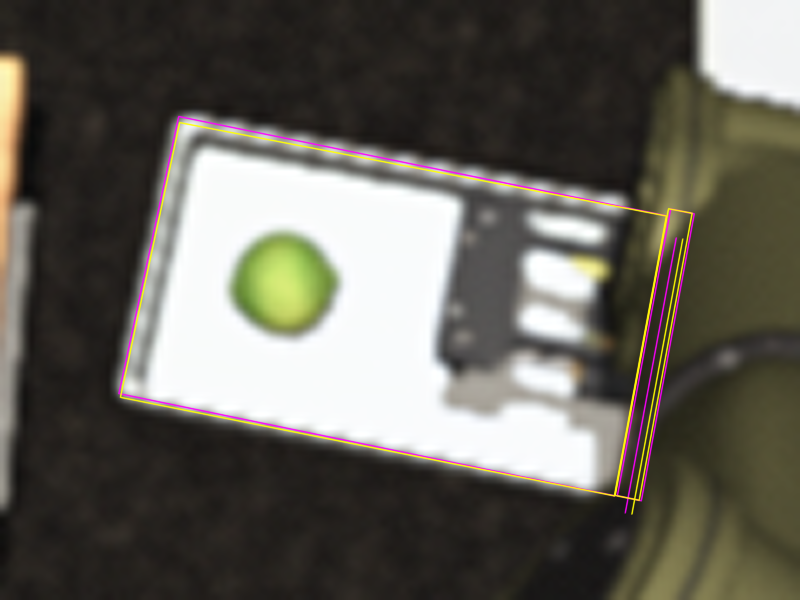

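```bash
cat > lev.py <<'E'
from fit import *
# template tracking s0 -> now ; tray patches unobstructed
s=r.snapshot('side'); g1=cv2.cvtColor(s['frame'],cv2.COLOR_RGB2GRAY); g0=cv2.cvtColor(cv2.imread('pics/s0.png'),cv2.COLOR_BGR2GRAY)
M0=frame(.5025,-.266,79.5)
def track(pt):
    p=px(s,W(M0,np.array(pt)/1000)); 
    t=cv2.getRectSubPix(g0,(13,13),tuple(map(float,p)))
    U=6; t8=cv2.resize(t,None,fx=U,fy=U,interpolation=cv2.INTER_CUBIC)
    w=cv2.getRectSubPix(g1,(33,33),tuple(map(float,p))); w8=cv2.resize(w,None,fx=U,fy=U,interpolation=cv2.INTER_CUBIC)
    m=cv2.matchTemplate(w8,t8,cv2.TM_CCOEFF_NORMED); _,v,_,l=cv2.minMaxLoc(m)
    return p,(np.array(l)/U-10),v
if __name__=='__main__':
    for n,pt in [('nose L',(105,60,56.5)),('wall L nose in',(102,30,9.5)),('panel bl',(-115,61,6.5)),('panel br',(-115,-61,6.5)),('panel tl',(-115,61,68)),('screw',(-115,40,35))]:
        p,d,v=track(pt)
        # predicted shift for 13mm lift + horizontal move of tray centre
        q=px(s,W(frame(.5025,-.266,79.5,.010),np.array(pt)/1000))-p
        print(n,np.round(d,2),round(v,2),'10mm lift gives',np.round(q,2))
E
python3 lev.py; python3 go.py
```

```text
nose L [-0.33  0.17] 0.97 10mm lift gives [-0.26 -3.1 ]
wall L nose in [-2.17  0.67] 0.99 10mm lift gives [-0.18 -2.93]
panel bl [-0.67 -2.83] 0.99 10mm lift gives [-0.22 -3.09]
panel br [ 0.   -2.83] 0.99 10mm lift gives [ 0.15 -3.08]
panel tl [-1.33 -6.83] 0.99 10mm lift gives [-0.24 -3.38]
screw [-1.67 -3.33] 0.73 10mm lift gives [-0.16 -3.22]
clk 7.75 pos [ 480.2 -373.    54.6] yaw 79.26 down [-0.  0. -1.] F [-0.4 -0.1 -7. ] M [-0.47  0.03 -0.04] op 0.106
```

```bash
python3 -m inch '0 -3 0 0; 0 -6 0 0; 0 -8 0 0; 0 -8 0 0; 0 -8 0 0';python3 lev.py; python3 go.py
```

```text
clock: 8.25
tool_pos: [0.4803, -0.3731, 0.0628]
eef_rot: [0.545, 0.451, -0.451, -0.545]
contact_force: [0.3, -0.4, -5.9]
opening: 0.101
nose L [-0.67 -1.83] 0.88 10mm lift gives [-0.26 -3.1 ]
wall L nose in [-2.33 -1.67] 0.99 10mm lift gives [-0.18 -2.93]
panel bl [-0.83 -5.33] 0.99 10mm lift gives [-0.22 -3.09]
panel br [ 0.17 -5.17] 0.99 10mm lift gives [ 0.15 -3.08]
panel tl [-1.5 -9.5] 0.99 10mm lift gives [-0.24 -3.38]
screw [-1.67 -6.  ] 0.77 10mm lift gives [-0.16 -3.22]
clk 8.3 pos [ 480.2 -373.    62.7] yaw 79.26 down [-0.  0. -1.] F [-0.4  0.  -6.7] M [-0.51  0.11 -0.02] op 0.102
```

```bash
cat > pose.py <<'E'
from fit import *
import sys
from scipy.optimize import least_squares
from scipy.spatial.transform import Rotation as Ro
M0=frame(.5025,-.266,79.5)
def pose(v):
    M=np.eye(4); M[:3,:3]=Ro.from_euler('ZYX',[v[3],v[4],v[5]],degrees=True).as_matrix(); M[:3,3]=np.array(v[:3])/1000; return M
def run(v0,pts,show=False,fixroll=True,use=('side','top')):
    obs=[]
    S={}
    for cam in use:
        s=r.snapshot(cam); S[cam]=s
        g1=cv2.cvtColor(s['frame'],cv2.COLOR_RGB2GRAY); g0=cv2.cvtColor(cv2.imread('pics/%s0.png'%cam[0]),cv2.COLOR_BGR2GRAY)
        for pt in pts[cam]:
            X=np.array(pt)/1000; p0=px(s,W(M0,X)); p1=px(s,W(pose(v0),X))
            h=6; t=cv2.resize(cv2.getRectSubPix(g0,(2*h+1,)*2,tuple(map(float,p0))),None,fx=6,fy=6,interpolation=cv2.INTER_CUBIC)
            w=cv2.resize(cv2.getRectSubPix(g1,(2*h+13,)*2,tuple(map(float,p1))),None,fx=6,fy=6,interpolation=cv2.INTER_CUBIC)
            m=cv2.matchTemplate(w,t,cv2.TM_CCOEFF_NORMED); _,c,_,l=cv2.minMaxLoc(m); d=np.array(l)/6-6
            if c>.75: obs.append((cam,X,p1+d,c))
    def res(v):
        e=[]
        for cam,X,p,c in obs: e+=list((px(S[cam],W(pose(np.r_[v,0]),X))-p))
        return np.array(e)
    f=least_squares(res,v0[:5],loss='soft_l1',f_scale=.5)
    e=res(f.x).reshape(-1,2)
    for o,k in zip(obs,e): print(o[0],(o[1]*1000).astype(int),'c%.2f'%o[3],np.round(k,2))
    return f.x
if __name__=='__main__':
    st=r.get_state(); R=Ro.from_quat(st['eef_rot']).as_matrix(); yaw=np.degrees(np.arctan2(R[1,0],R[0,0]))
    u=np.array([np.cos(np.radians(yaw)),np.sin(np.radians(yaw))]); g=st['tool_pos']*1000
    pitch=float(sys.argv[1]) if len(sys.argv)>1 else 3
    c=g[:2]+110*u+np.array([0,0]); z=g[2]-41.6-110*np.sin(np.radians(pitch))
    v0=[c[0],c[1],z,yaw,pitch,0]
    pts={'side':[(105,60,56.5),(40,60,56.5),(-115,61,6.5),(-115,-61,6.5),(-115,40,25),(-105,60,56.5)],'top':[(105,60,56.5),(105,-60,56.5),(30,60,56.5),(30,-60,56.5)]}
    v=run(v0,pts); print('prior',np.round(v0,1)); print('x y z yaw pitch',np.round(v,2))
E
python3 pose.py 3
```

```text
side [105  60  56] c0.87 [0.35 0.38]
side [40 60 56] c0.99 [-0.35 -1.3 ]
side [-115   61    6] c0.99 [-0.22 -0.03]
side [-115  -61    6] c0.99 [ 0.01 -0.06]
side [-115   40   25] c0.92 [-0.17 -0.37]
side [-105   60   56] c0.99 [0.4  2.75]
top [105  60  56] c0.99 [0.55 0.01]
top [105 -60  56] c0.99 [0.56 0.28]
top [30 60 56] c1.00 [-0.21 -0.03]
top [ 30 -60  56] c1.00 [-1.68 -0.31]
prior [ 500.7 -265.    15.3   79.3    3.     0. ]
x y z yaw pitch [ 500.23 -271.75   14.59   79.17    4.34]
```

```bash
python3 -m inch '0 5 0 0; 0 10 0 0; 0 15 0 0; 0 19 0 0; 0 21 0 0; 0 21 0 0; 0 21 0 0'; python3 go.py; python3 pose.py 0
```

```text
clock: 9.1
tool_pos: [0.4804, -0.3735, 0.0419]
eef_rot: [0.545, 0.451, -0.451, -0.544]
contact_force: [-0.1, -2.8, -2.7]
opening: 0.108
clk 9.1 pos [ 480.4 -373.5   41.9] yaw 79.24 down [ 0.001 -0.001 -1.   ] F [-0.1 -2.8 -2.7] M [-0.49  0.14  0.02] op 0.108
side [105  60  56] c0.98 [0.24 0.23]
side [40 60 56] c1.00 [-0.1  -0.14]
side [-115   61    6] c0.99 [-0.09 -0.37]
side [-115  -61    6] c1.00 [-0.48 -0.02]
side [-115   40   25] c0.95 [ 0.56 -0.42]
side [-105   60   56] c0.99 [0.07 2.36]
top [105  60  56] c1.00 [-0.46 -0.17]
top [105 -60  56] c1.00 [-0.3   0.07]
top [30 60 56] c1.00 [0.49 0.13]
top [ 30 -60  56] c1.00 [0.49 0.18]
prior [ 5.009e+02 -2.654e+02  3.000e-01  7.920e+01  0.000e+00  0.000e+00]
x y z yaw pitch [ 502.03 -264.93   -1.05   79.24    0.51]
```

```bash
python3 -m inch '0 -2 0 0; 0 -4 0 0; 0 -6 0 0; 0 -8 0 0; 0 -10 0 0; 0 -13 0 0; 0 -13 0 0; 0 -13 0 0'; python3 go.py; python3 pose.py 2
```

```text
clock: 10.0
tool_pos: [0.4801, -0.3733, 0.0547]
eef_rot: [0.545, 0.451, -0.451, -0.545]
contact_force: [0.2, 0.2, -6.6]
opening: 0.098
clk 10.0 pos [ 480.1 -373.3   54.7] yaw 79.25 down [-0. -0. -1.] F [ 0.2  0.2 -6.6] M [-0.53  0.08 -0.02] op 0.098
side [105  60  56] c0.96 [0.31 0.75]
side [40 60 56] c1.00 [-0.27 -1.13]
side [-115   61    6] c0.99 [-0.21 -0.19]
side [-115  -61    6] c0.99 [-0.17 -0.02]
side [-115   40   25] c0.95 [-0.21 -0.26]
side [-105   60   56] c0.98 [0.38 2.63]
top [105  60  56] c0.99 [ 0.11 -0.05]
top [105 -60  56] c0.99 [0.1  0.05]
top [30 60 56] c1.00 [0.73 0.17]
top [ 30 -60  56] c1.00 [-4.42 -0.82]
prior [ 500.6 -265.3    9.3   79.2    2.     0. ]
x y z yaw pitch [ 500.79 -270.05    4.71   79.15    4.28]
```

```bash
sed -i "s/pts={.*/pts={'side':[(105,60,56.5),(102,45,9.5),(-115,61,6.5),(-115,-61,6.5),(-115,61,40),(-115,40,25)],'top':[(105,60,56.5),(105,-60,56.5),(102,57,9.5),(102,-57,9.5)]}/" pose.py; python3 pose.py 1; python3 pose.py 3|tail -1
```

```text
side [105  60  56] c0.97 [ 0.02 -0.24]
side [102  45   9] c0.99 [-0.13  0.11]
side [-115   61    6] c0.99 [ 0.03 -0.09]
side [-115  -61    6] c0.99 [ 0.02 -0.05]
side [-115   61   40] c1.00 [-0.03  0.69]
side [-115   40   25] c0.96 [-0.01 -0.16]
top [105  60  56] c0.99 [-0.5 -0.2]
top [105 -60  56] c0.98 [-0.33 -0.11]
top [102  57   9] c0.99 [0.4  0.06]
top [102 -57   9] c0.99 [0.41 0.12]
prior [ 500.5 -265.1   11.    79.3    1.     0. ]
x y z yaw pitch [ 501.26 -267.94    4.96   79.38    3.17]
x y z yaw pitch [ 501.28 -268.      4.96   79.37    3.3 ]
```

```bash
python3 go.py 468.2 -345 68 86.7
```

```text
clk 10.3 pos [ 480.1 -373.    54.5] yaw 79.26 down [-0.  0. -1.] F [-0.8  1.  -6.3] M [-0.46  0.09 -0.02] op 0.106
shift [ 25.3 -13.5  16.9] spin -7.44
```

Moving to a stand-off about 15 mm short of the mouth, yaw aligned, gently.

```bash
python3 -m inch '0 -7 2 -0.5; 2 -13.5 4 -1.5; 5 -13.5 7 -2.5; 9 -13.5 10 -4; 13 -13.5 13 -5; 18 -13.5 15 -6; 22 -13.5 17 -7; 25 -13.5 17 -7.4; 25 -13.5 17 -7.4; 25 -13.5 17 -7.4'; python3 go.py 468.2 -331 68 86.7; python3 pose.py 3
python3 - <<'E'
from fit import *
St=frame(.496,.012,86.7)
overlay('o6',[(St,board,(0,0,255)),(St,chan(-4,6.5),(255,0,0)),(St,[((-117,68-.1,10),(-260,68,10)),((-235,66.5,69),(-117,66.5,69)),((-235,-53.5,69),(-117,-53.5,69))],(0,255,0))])
E
```

```text
clock: 11.3
tool_pos: [0.4685, -0.3454, 0.0682]
eef_rot: [0.515, 0.485, -0.485, -0.514]
contact_force: [0.9, -0.2, -6.4]
opening: 0.106
clk 11.3 pos [ 468.5 -345.4   68.2] yaw 86.66 down [ 0. -0. -1.] F [ 0.9 -0.2 -6.4] M [-0.56  0.09 -0.02] op 0.106
shift [14.4  0.2  1.1] spin -0.04
side [105  60  56] c0.77 [-0.11 -0.27]
side [102  45   9] c0.94 [-1.33  0.18]
side [-115   61    6] c0.99 [0.12 0.51]
side [-115  -61    6] c0.99 [-0.15  0.03]
side [-115   61   40] c0.98 [-0.18 -4.23]
side [-115   40   25] c0.96 [0.15 0.43]
top [105  60  56] c0.99 [-0.11 -0.26]
top [105 -60  56] c0.99 [-0.84  0.02]
top [102  57   9] c0.99 [ 0.78 -0.57]
top [102 -57   9] c0.98 [ 0.19 -0.13]
prior [ 474.9 -235.6   20.8   86.7    3.     0. ]
x y z yaw pitch [ 476.5  -238.45   18.11   86.27    2.73]
```

View pics/o6_top.png

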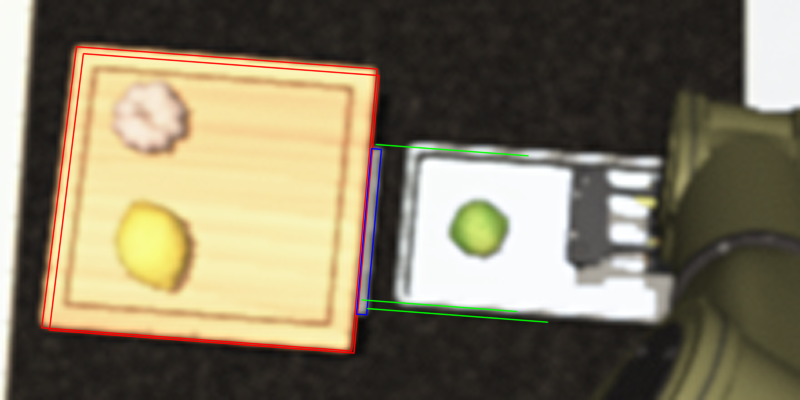

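View pics/o6_side.png

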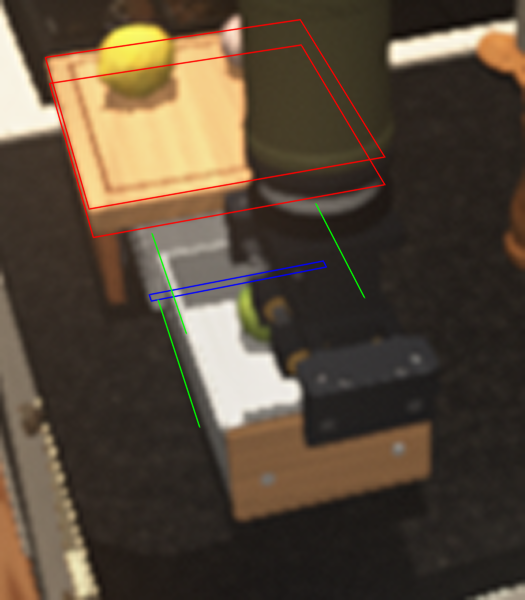

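```bash
python3 -m inch '5 0 0.5 0; 10 0 1 0; 15 0 1 0; 20 0 1 0; 25 0 1 0; 28 0 1 0; 30 0 1 0; 30 0 1 0'; python3 go.py; python3 pose.py 3|tail -2
python3 - <<'E'
from fit import *
St=frame(.496,.012,86.7)
overlay('o7',[],crop={'top':(220,215,80,70),'side':(200,180,80,70)})
E
```

```text
clock: 12.3
tool_pos: [0.4691, -0.315, 0.0682]
eef_rot: [-0.514, -0.485, 0.485, 0.514]
contact_force: [-0.3, 0.1, -6.6]
opening: 0.1
clk 12.3 pos [ 469.1 -315.    68.2] yaw 86.69 down [ 0.  0. -1.] F [-0.3  0.1 -6.6] M [-0.46  0.07  0.03] op 0.1
prior [ 475.4 -205.2   20.8   86.7    3.     0. ]
x y z yaw pitch [ 473.8  -219.3    29.36   86.38    2.86]
```

View pics/o7_top.png

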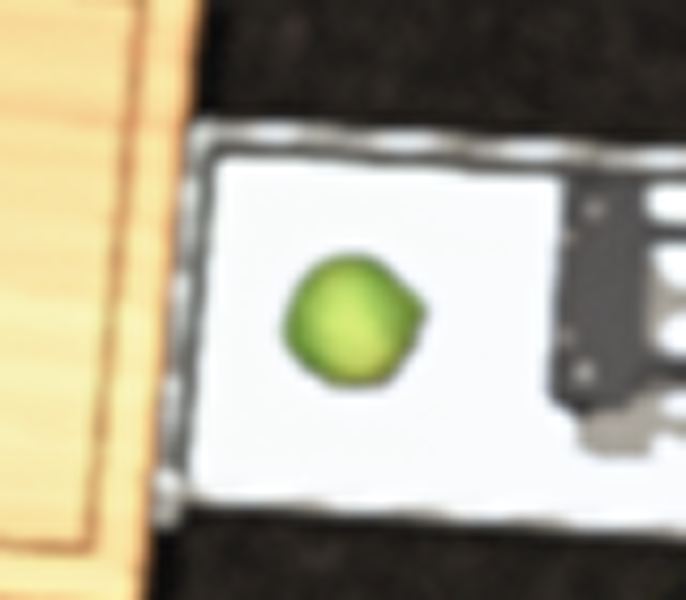

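View pics/o7_side.png

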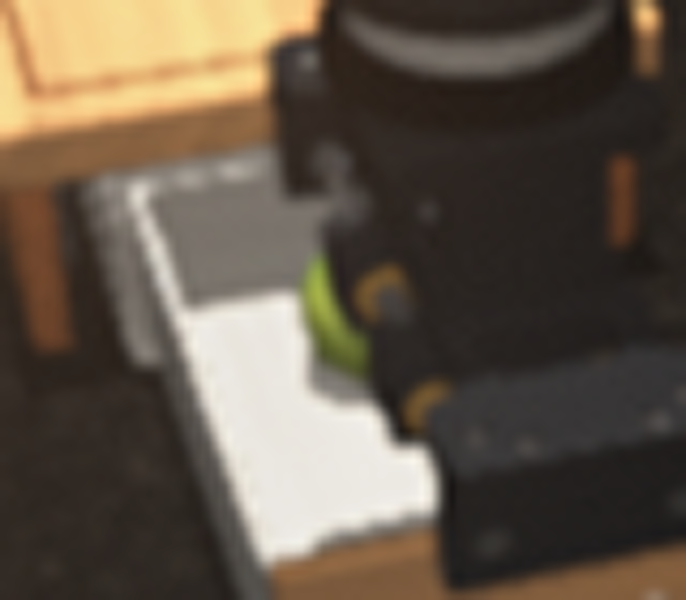

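```bash
python3 -m inch '1 0 0 0; 2 0 0 0; 3 0 0 0; 4 0 0 0; 5 0 0 0; 6 0 0 0; 6 0 0 0'; python3 go.py; python3 -m inch '1 0 0 0; 2 0 0 0; 3 0 0 0; 4 0 0 0; 4 0 0 0'; python3 go.py
```

```text
clock: 13.2
tool_pos: [0.4694, -0.309, 0.0681]
eef_rot: [-0.514, -0.485, 0.485, 0.514]
contact_force: [-0.9, 0.1, -6.4]
opening: 0.104
clk 13.2 pos [ 469.4 -309.    68.1] yaw 86.68 down [ 0.  0. -1.] F [-0.9  0.1 -6.4] M [-0.52  0.03  0.04] op 0.104
clock: 13.7
tool_pos: [0.4696, -0.305, 0.0681]
eef_rot: [-0.514, -0.485, 0.485, 0.514]
contact_force: [-0.1, 0.8, -5.6]
opening: 0.1
clk 13.7 pos [ 469.6 -305.    68.1] yaw 86.68 down [-0.  0. -1.] F [-0.1  0.8 -5.6] M [-0.55  0.    0.06] op 0.1
```

```bash
python3 -m inch '1 0 0 0; 2 0 0 0; 3 0 0 0; 4 0 0 0; 4 0 0 0'; python3 go.py; python3 -m inch '1 0 0 0; 2 0 0 0; 3 0 0 0; 4 0 0 0; 4 0 0 0'; python3 go.py
python3 - <<'E'
from fit import *
overlay('o8',[],crop={'top':(220,215,80,70),'side':(200,180,80,70)})
E
```

```text
clock: 14.2
tool_pos: [0.4698, -0.301, 0.0682]
eef_rot: [-0.514, -0.485, 0.485, 0.514]
contact_force: [-0.4, -1.1, -5.6]
opening: 0.102
clk 14.2 pos [ 469.8 -301.    68.2] yaw 86.67 down [ 0.  0. -1.] F [-0.4 -1.1 -5.6] M [-0.54  0.05 -0.05] op 0.102
clock: 14.7
tool_pos: [0.4701, -0.2971, 0.0682]
eef_rot: [-0.514, -0.485, 0.485, 0.514]
contact_force: [-1.0, -0.5, -6.8]
opening: 0.104
clk 14.7 pos [ 470.1 -297.1   68.2] yaw 86.68 down [ 0.  0. -1.] F [-1.  -0.5 -6.8] M [-0.48  0.01  0.01] op 0.104
```

View pics/o8_side.png

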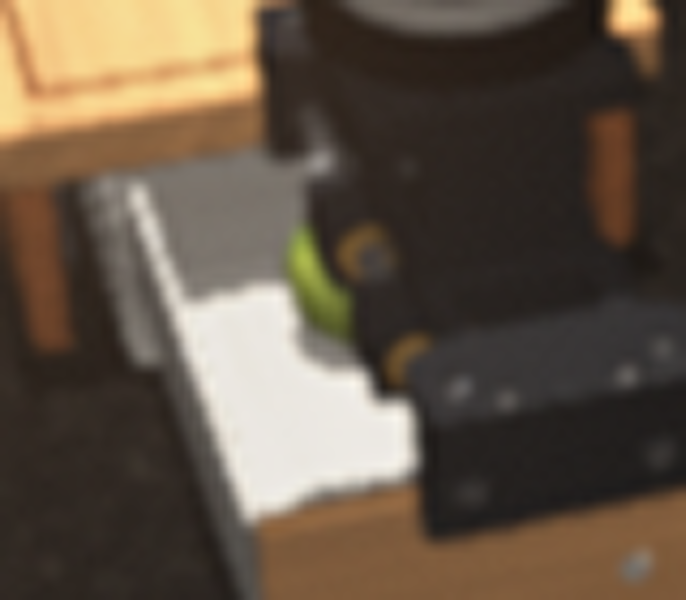

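View pics/o8_top.png

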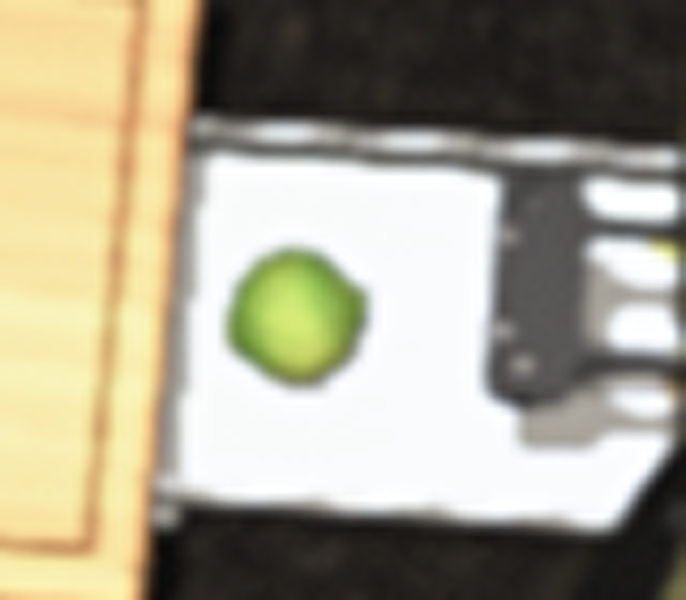

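No contact felt, and the nose is about 10 mm inside the guide line in the pictures. Carrying on until the front foot is past the sill.

```bash
python3 -m inch '1.5 0 0 0; 3 0 0 0; 4.5 0 0 0; 6 0 0 0; 7 0 0 0; 7 0 0 0'; python3 go.py; python3 -m inch '1.5 0 0 0; 3 0 0 0; 4.5 0 0 0; 6 0 0 0; 7.5 0 0 0; 9 0 0 0; 9 0 0 0'; python3 go.py
```

```text
clock: 15.4
tool_pos: [0.4705, -0.29, 0.0682]
eef_rot: [-0.514, -0.485, 0.485, 0.514]
contact_force: [-0.5, -0.8, -5.6]
opening: 0.103
clk 15.4 pos [ 470.5 -290.    68.2] yaw 86.68 down [ 0.  0. -1.] F [-0.5 -0.8 -5.6] M [-0.51  0.04  0.03] op 0.103
clock: 16.1
tool_pos: [0.471, -0.281, 0.0682]
eef_rot: [-0.514, -0.485, 0.485, 0.514]
contact_force: [-0.5, 0.1, -5.9]
opening: 0.104
clk 16.1 pos [ 471.  -281.    68.2] yaw 86.68 down [ 0.  0. -1.] F [-0.5  0.1 -5.9] M [-0.51  0.02 -0.03] op 0.104
```

```bash
python3 -m inch '1.5 0 0 0; 3 1 0 0; 4 2 0 0; 4 3 0 0; 4 4 0 0; 4 5 0 0; 4 5 0 0'; python3 go.py; python3 -m inch '3 0 0 0; 6 0 0 0; 9 0 0 0; 12 0 0 0; 15 0 0 0; 18 0 0 0; 20 0 0 0; 20 0 0 0'; python3 go.py
```

```text
clock: 16.8
tool_pos: [0.4711, -0.2774, 0.063]
eef_rot: [-0.514, -0.485, 0.485, 0.514]
contact_force: [0.3, -0.7, -5.7]
opening: 0.105
clk 16.8 pos [ 471.1 -277.4   63. ] yaw 86.65 down [-0.  0. -1.] F [ 0.3 -0.7 -5.7] M [-0.47  0.02 -0.01] op 0.105
clock: 17.6
tool_pos: [0.4724, -0.2569, 0.0632]
eef_rot: [-0.514, -0.485, 0.485, 0.514]
contact_force: [1.2, -0.2, -5.5]
opening: 0.107
clk 17.6 pos [ 472.4 -256.9   63.2] yaw 86.69 down [ 0.  0. -1.] F [ 1.2 -0.2 -5.5] M [-0.49  0.02  0.01] op 0.107
```

```bash
python3 -m inch '3 0 0 0; 6 0 0 0; 9 0 0 0; 12 0 0 0; 15 0 0 0; 18 0 0 0; 20 0 0 0; 20 0 0 0'; python3 go.py; python3 -m inch '3 0 0 0; 6 0 0 0; 9 0 0 0; 12 0 0 0; 15 0 0 0; 18 0 0 0; 20 0 0 0; 20 0 0 0'; python3 go.py
```

```text
clock: 18.4
tool_pos: [0.4736, -0.2369, 0.0632]
eef_rot: [-0.514, -0.485, 0.485, 0.514]
contact_force: [-0.2, 0.6, -5.3]
opening: 0.105
clk 18.4 pos [ 473.6 -236.9   63.2] yaw 86.7 down [ 0.  0. -1.] F [-0.2  0.6 -5.3] M [-0.5   0.03  0.  ] op 0.105
clock: 19.2
tool_pos: [0.4748, -0.217, 0.0632]
eef_rot: [-0.514, -0.485, 0.485, 0.514]
contact_force: [-0.8, 0.8, -6.0]
opening: 0.106
clk 19.2 pos [ 474.8 -217.    63.2] yaw 86.69 down [ 0.  0. -1.] F [-0.8  0.8 -6. ] M [-0.52  0.02 -0.02] op 0.106
```

Run:
```python
from fit import *
overlay('o9',[])
```

```text
(no output)
```

View pics/o9_side.png

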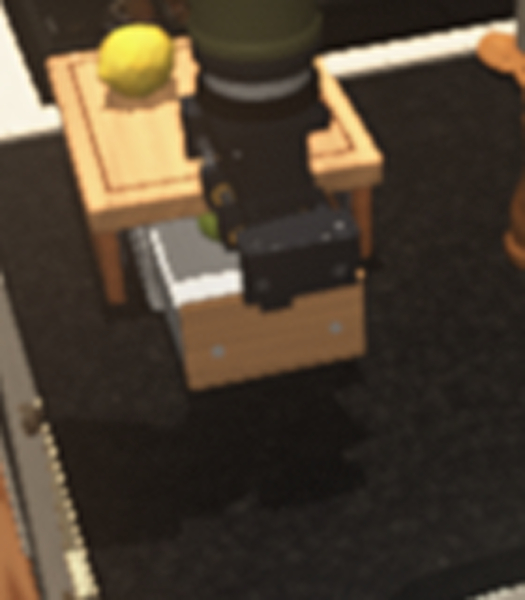

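View pics/o9_top.png

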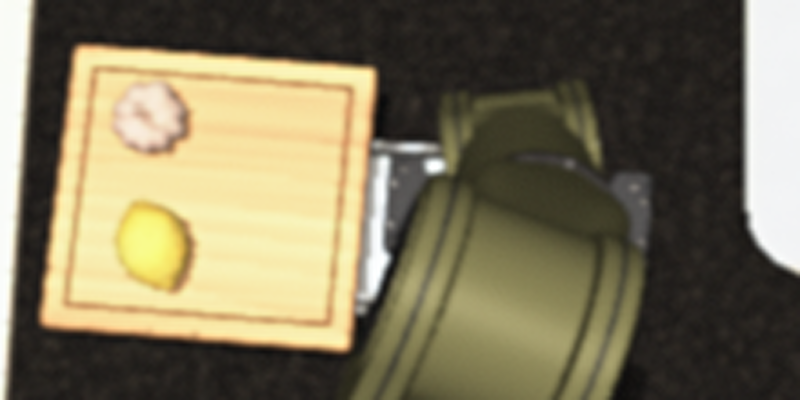

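```bash
python3 -m inch '2 0.5 0 0; 4 1 0 0; 6 1.5 0 0; 9 1.5 0 0; 12 1.5 0 0; 14 1.5 0 0; 16 1.5 0 0; 18 1.5 0 0; 18 1.5 0 0'; python3 go.py; python3 -m inch '2 0 0 0; 4 0 0 0; 6 0 0 0; 8 0 0 0; 10 0 0 0; 12 0 0 0; 12 0 0 0'; python3 go.py
```

```text
clock: 20.2
tool_pos: [0.4758, -0.199, 0.0617]
eef_rot: [-0.514, -0.485, 0.485, 0.514]
contact_force: [0.3, 0.4, -5.5]
opening: 0.106
clk 20.2 pos [ 475.8 -199.    61.7] yaw 86.69 down [ 0.  0. -1.] F [ 0.3  0.4 -5.5] M [-0.45  0.06 -0.02] op 0.106
clock: 20.9
tool_pos: [0.4765, -0.187, 0.0617]
eef_rot: [-0.514, -0.485, 0.485, 0.514]
contact_force: [0.3, -0.6, -6.8]
opening: 0.103
clk 20.9 pos [ 476.5 -187.    61.7] yaw 86.69 down [ 0.  0. -1.] F [ 0.3 -0.6 -6.8] M [-0.5  -0.   -0.06] op 0.103
```

```bash
python3 -m inch '1 0 0 0; 2 0 0 0; 3 0 0 0; 4 0 0 0; 5 0 0 0; 5 0 0 0'; python3 go.py|cut -c1-110; python3 -m inch '1 0 0 0; 2 0 0 0; 3 0 0 0; 3 0 0 0'|grep force; python3 -m inch '1 0 0 0; 2 0 0 0; 2 0 0 0'|grep force;  python3 go.py
```

```text
clock: 21.5
tool_pos: [0.4767, -0.1823, 0.0617]
eef_rot: [-0.514, -0.485, 0.485, 0.514]
contact_force: [0.2, 0.1, -6.3]
opening: 0.11
clk 21.5 pos [ 476.7 -182.3   61.7] yaw 86.67 down [ 0.  0. -1.] F [ 0.2  0.1 -6.3] M [-0.57 -0.03 -0.06] op 0
contact_force: [-0.1, 0.3, -6.7]
contact_force: [0.5, 0.5, -6.3]
clk 22.2 pos [ 477.  -177.3   61.7] yaw 86.67 down [ 0.  0. -1.] F [ 0.5  0.5 -6.3] M [-0.44  0.02 -0.04] op 0.103
```

```bash
for i in 1; do python3 -m inch '0.7 0 0 0; 1.4 0 0 0; 2 0 0 0; 2 0 0 0'|grep force; done; python3 go.py; python3 -m inch '0.7 0 0 0; 1.4 0 0 0; 2 0 0 0; 2 0 0 0'|grep force; python3 go.py
```

```text
contact_force: [-0.2, -0.4, -6.5]
clk 22.6 pos [ 477.1 -175.4   61.7] yaw 86.67 down [-0.  0. -1.] F [-0.2 -0.4 -6.5] M [-0.5  -0.04 -0.05] op 0.103
contact_force: [-0.5, 0.5, -6.5]
clk 23.0 pos [ 477.3 -173.3   61.7] yaw 86.67 down [ 0.  0. -1.] F [-0.5  0.5 -6.5] M [-0.44  0.01  0.03] op 0.101
```

```bash
python3 -m inch '0.7 0 0 0; 1.4 0 0 0; 2 0 0 0; 2 0 0 0'|grep force; python3 go.py; python3 -m inch '0.7 0 0 0; 1.4 0 0 0; 2 0 0 0; 2 0 0 0'|grep force; python3 go.py
```

```text
contact_force: [-0.1, 0.9, -6.2]
clk 23.4 pos [ 477.4 -171.3   61.7] yaw 86.67 down [ 0.  0. -1.] F [-0.1  0.9 -6.2] M [-0.47 -0.05 -0.01] op 0.105
contact_force: [1.2, -4.0, -5.0]
clk 23.8 pos [ 477.4 -170.3   61.8] yaw 86.61 down [ 0.    -0.001 -1.   ] F [ 1.2 -4.  -5. ] M [-1.29 -0.04 -0.03] op 0.097
```

Buffer touched at tool y ≈ -171 mm (F_y about -4 N). Now pushing it in slowly, about 5 to 6 mm.

```bash
python3 -m inch '0.5 0 0 0; 1 0 0 0; 1.5 0 0 0; 2 0 0 0; 2 0 0 0'|grep force; python3 go.py; python3 -m inch '0.5 0 0 0; 1 0 0 0; 1.5 0 0 0; 2 0 0 0; 2 0 0 0'|grep force; python3 go.py
```

```text
contact_force: [-0.4, -4.7, -4.3]
clk 24.3 pos [ 477.6 -167.8   61.7] yaw 86.65 down [ 0. -0. -1.] F [-0.4 -4.7 -4.3] M [-1.58 -0.01 -0.04] op 0.104
contact_force: [0.3, -6.6, -5.0]
clk 24.8 pos [ 477.7 -166.1   61.7] yaw 86.63 down [ 0.    -0.001 -1.   ] F [ 0.3 -6.6 -5. ] M [-1.66 -0.01 -0.07] op 0.105
```

```bash
python3 -m inch '0.4 0 0 0; 0.8 0 0 0; 0.8 0 0 0; 0.8 0 0 0'|grep force; python3 go.py; python3 -m inch '0 0 0 0'|grep force
python3 - <<'E'
from fit import *
overlay('o10',[],c=('side',))
E
```

```text
contact_force: [0.7, -6.5, -5.3]
clk 25.2 pos [ 477.7 -165.5   61.7] yaw 86.61 down [ 0.    -0.001 -1.   ] F [ 0.7 -6.5 -5.3] M [-1.8  -0.02  0.  ] op 0.104
contact_force: [0.2, -5.9, -4.9]
```

View pics/o10_side.png

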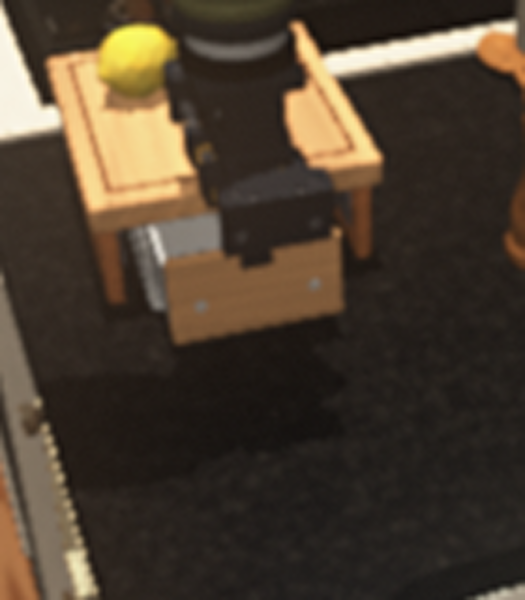

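```bash
python3 -m inch '0 0.7 0 0; 0 1.4 0 0; 0 2 0 0; 0 2.7 0 0; 0 3 0 0; 0 3 0 0'|grep force; python3 go.py;  python3 -m inch '0 0.7 0 0; 0 1.4 0 0; -0.2 2 0 0; -0.3 2.5 0 0; -0.3 2.5 0 0'|grep force; python3 go.py
```

```text
contact_force: [0.9, -6.3, -4.6]
clk 25.95 pos [ 477.7 -165.6   58.8] yaw 86.61 down [ 0.    -0.001 -1.   ] F [ 0.9 -6.3 -4.6] M [-1.74 -0.    0.03] op 0.104
contact_force: [0.1, -7.4, -4.4]
clk 26.45 pos [ 477.7 -165.8   56.3] yaw 86.61 down [ 0.    -0.001 -1.   ] F [ 0.1 -7.4 -4.4] M [-1.61 -0.   -0.03] op 0.105
```

```bash
python3 -m inch '0 0.7 0 0; 0 1.4 0 0; 0 2 0 0; 0 2 0 0; 0 2 0 0'|grep force; python3 go.py;  python3 -m inch '0 0.7 0 0; 0 1.4 0 0; -0.2 2 0 0; -0.2 2 0 0; -0.2 2 0 0'|grep force; python3 go.py
```

```text
contact_force: [-0.5, -6.7, -4.0]
clk 26.95 pos [ 477.7 -165.9   54.3] yaw 86.6 down [ 0.    -0.001 -1.   ] F [-0.5 -6.7 -4. ] M [-1.57  0.01 -0.03] op 0.103
contact_force: [-1.1, -6.0, -3.5]
clk 27.45 pos [ 477.7 -166.1   52.3] yaw 86.6 down [ 0.    -0.001 -1.   ] F [-1.1 -6.  -3.5] M [-1.52  0.07 -0.02] op 0.105
```

```bash
python3 -m inch '0 0.7 0 0; 0 1.4 0 0; 0 2 0 0; 0 2 0 0; 0 2 0 0'|grep force; python3 go.py;  python3 -m inch '0 0.7 0 0; 0 1.4 0 0; 0 2 0 0; 0 2 0 0; 0 2 0 0'|grep force; python3 go.py
```

```text
contact_force: [-0.7, -6.2, -2.6]
clk 27.95 pos [ 477.7 -166.1   50.3] yaw 86.59 down [ 0.    -0.001 -1.   ] F [-0.7 -6.2 -2.6] M [-1.53  0.    0.01] op 0.104
contact_force: [0.2, -6.9, -1.8]
clk 28.45 pos [ 477.7 -166.4   48.5] yaw 86.57 down [ 0.    -0.001 -1.   ] F [ 0.2 -6.9 -1.8] M [-1.51  0.08 -0.04] op 0.105
```

```bash
python3 -m inch '0 0.7 0 0; 0 1.4 0 0; 0 2 0 0; 0 2 0 0; 0 2 0 0'|grep force; python3 go.py
python3 - <<'E'
from fit import *
overlay('o11',[],c=('side',))
E
```

```text
contact_force: [0.1, -8.1, -1.2]
clk 28.95 pos [ 477.7 -166.9   46.6] yaw 86.55 down [ 0.    -0.002 -1.   ] F [ 0.1 -8.1 -1.2] M [-1.67  0.09 -0.05] op 0.105
```

View pics/o11_side.png

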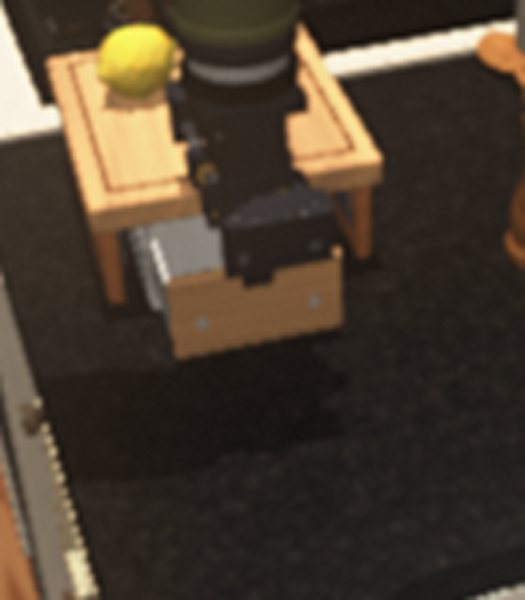

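```bash
python3 -m inch '-0.4 0.3 0 0; -0.8 0.5 0 0; -1.2 0.5 0 0; -1.6 0.5 0 0; -1.6 0.5 0 0'|grep force; python3 go.py;python3 -m inch '-0.4 0 0 0; -0.8 0 0 0; -1.2 0 0 0; -1.6 0 0 0; -1.6 0 0 0'|grep force; python3 go.py
```

```text
contact_force: [-0.9, -5.8, -1.1]
clk 29.5 pos [ 477.6 -167.6   46. ] yaw 86.59 down [ 0.    -0.001 -1.   ] F [-0.9 -5.8 -1.1] M [-1.22  0.06 -0.03] op 0.103
contact_force: [-0.8, -5.7, -1.2]
clk 30.0 pos [ 477.6 -168.9   46. ] yaw 86.61 down [ 0. -0. -1.] F [-0.8 -5.7 -1.2] M [-1.13  0.07 -0.  ] op 0.104
```

```bash
python3 -m inch '-0.4 0 0 0; -0.8 0 0 0; -1.2 0 0 0; -1.6 0 0 0; -1.6 0 0 0'|grep force; python3 go.py;python3 -m inch '-0.4 0 0 0; -0.8 0 0 0; -1.2 0 0 0; -1.2 0 0 0; -1.2 0 0 0'|grep force; python3 go.py
```

```text
contact_force: [-1.4, -2.8, 2.0]
clk 30.5 pos [ 477.6 -169.4   45.9] yaw 86.69 down [ 0.     0.001 -1.   ] F [-1.4 -2.8  2. ] M [-0.42  0.13 -0.02] op 0.104
contact_force: [-0.6, 3.9, 4.0]
clk 31.0 pos [ 477.7 -169.7   45.8] yaw 86.75 down [ 0.001  0.002 -1.   ] F [-0.6  3.9  4. ] M [ 0.98  0.22 -0.06] op 0.102
```

The sill now holds the tray: pulling back gives +3.9 N, so the middle foot is behind it. Relieving the load and releasing with a small opening, so the fingers stay clear of the board edge.

```bash
python3 -m inch '0.4 -0.3 0 0; 0.8 -0.5 0 0; 0.8 -0.5 0 0; 0.8 -0.5 0 0'|grep force; python3 go.py; python3 -m inch '0 0 0 0; 0 0 0 0; 0 0 0 0; 0 0 0 0; 0 0 0 0; 0 0 0 0' -0.5; python3 go.py
python3 - <<'E'
from fit import *
overlay('o12',[],c=('side',))
E
```

```text
contact_force: [0.4, 1.6, -2.7]
clk 31.4 pos [ 477.6 -170.6   45.9] yaw 86.65 down [ 0.  0. -1.] F [ 0.4  1.6 -2.7] M [ 0.47 -0.15 -0.01] op 0.102
clock: 32.0
tool_pos: [0.4774, -0.1705, 0.0462]
eef_rot: [0.514, 0.485, -0.485, -0.514]
contact_force: [0.3, -0.6, -0.4]
opening: 0.25
clk 32.0 pos [ 477.4 -170.5   46.2] yaw 86.65 down [ 0.  0. -1.] F [ 0.3 -0.6 -0.4] M [ 0.04  0.05 -0.01] op 0.25
```

View pics/o12_side.png

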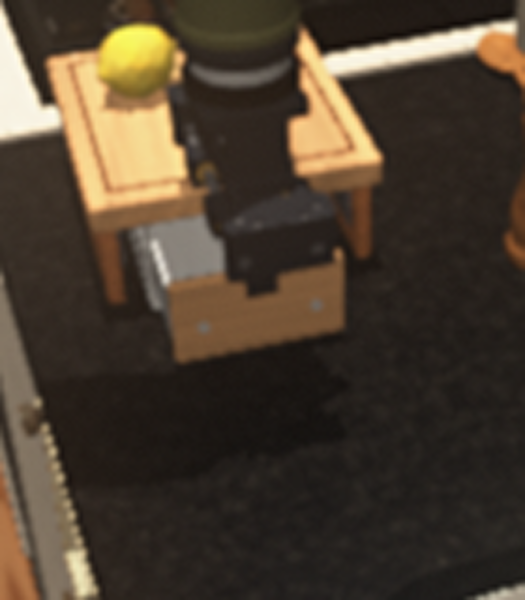

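```bash
python3 -m inch '0 -10 0 0; 0 -30 0 0; 0 -60 0 0; 0 -100 0 0; 0 -150 0 0; 0 -160 0 0; 0 -160 0 0'; python3 -m inch '-50 0 0 0; -100 0 0 0; -150 0 0 0; -200 0 0 0; -240 0 0 0; -240 0 0 0; -240 0 0 0'
python3 - <<'E'
from fit import *
St=frame(.496,.012,86.7)
c={'top':(140,190,220,110),'side':(185,140,120,110)}
M=St@frame(-.071,.0065,0,.005)
overlay('o13',[],crop=c); overlay('o14',[(M,tray,(255,0,255))],crop=c)
for cam in('side','top'): r.snapshot(cam); print(cam,[(n,[(np.round(d['centre'],1).tolist(),round(d['p'],2)) for d in r.tip_of(cam,n)[:2]]) for n in('lemon','garlic','pepper_mill','spice_jar','lime')])
E
```

```text
clock: 32.75
tool_pos: [0.4785, -0.1709, 0.2085]
eef_rot: [0.516, 0.486, -0.484, -0.513]
contact_force: [1.1, 1.0, 0.0]
opening: 0.249
clock: 33.45
tool_pos: [0.462, -0.41, 0.2039]
eef_rot: [-0.513, -0.485, 0.485, 0.516]
contact_force: [1.0, 1.2, 0.0]
opening: 0.249
side [('lemon', [([162.9, 212.5], 0.81), ([215.5, 243.8], 0.34)]), ('garlic', [([213.9, 241.5], 0.44), ([158.0, 242.3], 0.39)]), ('pepper_mill', [([205.1, 318.4], 0.89)]), ('spice_jar', [([233.6, 342.1], 0.86)]), ('lime', [([157.9, 239.2], 0.73)])]
top [('lemon', [([256.8, 182.8], 0.78)]), ('garlic', [([224.2, 181.7], 0.6)]), ('pepper_mill', [([178.4, 258.1], 0.62)]), ('spice_jar', [([180.2, 302.8], 0.68)]), ('lime', [])]
```

View pics/o13_side.png

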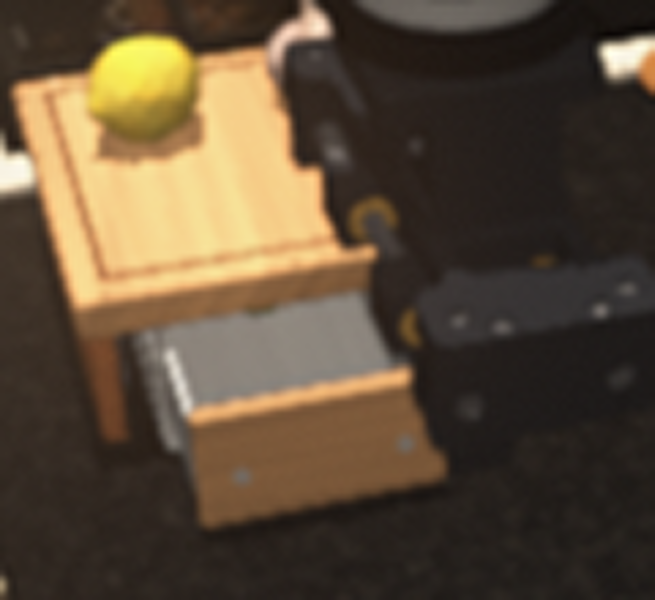

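View pics/o14_side.png

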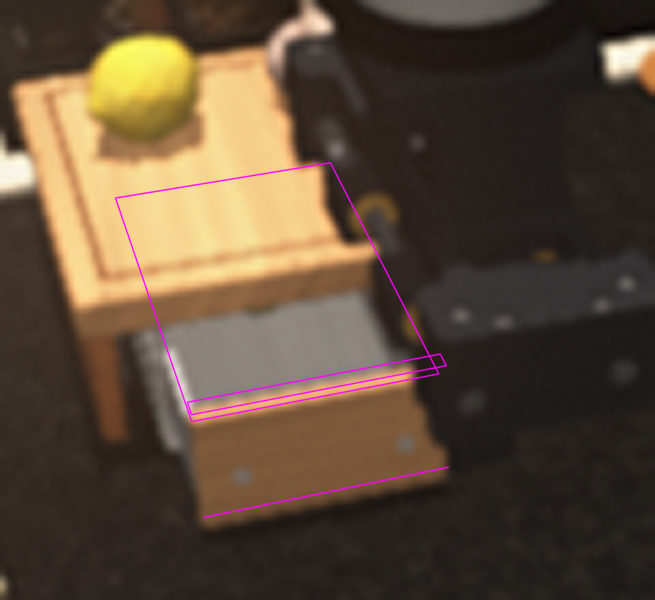

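View pics/o14_top.png

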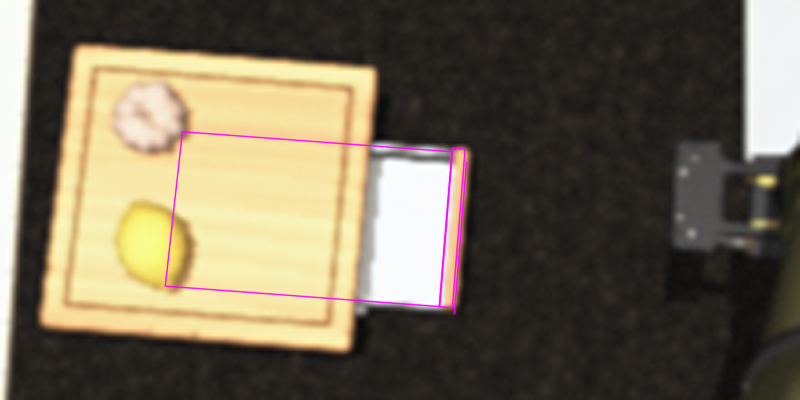

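Final view: the panel is parallel to the board edge and at home height, with its bottom edge within about 1 px of the level-home outline (side crop about (200–445, 470–525)). Lemon and garlic are unmoved, and the robot is clear.

```bash
python3 go.py; python3 -c "
from plant import r
print(r.finish_job())"
```

```text
clk 34.25 pos [ 463.4 -410.1  206.2] yaw 86.65 down [ 0.  0. -1.] F [ 0.1 -0.2 -0.3] M [ 0.01 -0.04 -0.02] op 0.253
the job is handed in; nothing more can be done
None
```

The tray is back under the board with the lime in it, sitting behind the sill. I handed the job in at about 34 s with the robot clear of everything.

**What I did:** I gripped the panel and lifted the nose over the sill. I entered between the guides with no contact felt and met the buffer at about 4 N. I pushed it in roughly 5 to 6 mm at 6 to 7 N, with one noisy reading of 8 N, then lowered the tray, relieved the load and released.

**Last checks:**
- **Seated:** pulling back gave +3.9 N with no movement, so the sill holds the middle foot. The tray origin is at about station x = -72 mm, inside the home range.
- **Level:** in both pictures the panel matches the level-home outline to about 1 px.
- **Surroundings:** lemon and garlic show in the same places as before. The network's pepper mill and spice jar positions moved only 1–4 px, within its scatter.

**What went less well:**
- **Not fully level while carried:** the tray drooped nose-down about 3° in the grip (estimates ran from 2.7° to 4.3°). A second lift did not cure it. It came level when set down.
- **A stray move before gripping:** one unintended call sent the open gripper about 45 mm too low, to TCP height 1.5 mm. I raised it at once; forces stayed around 1 N and the next pictures showed nothing displaced.
- **Lime not seen at the end:** it is hidden under the board. I last saw it in the tray as it went in.

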